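Key the lens disc onto the refractor hub

ROBOT

A 6-joint arm with a two-finger parallel gripper is mounted at the origin on the work surface. World frame = base frame: x ahead of the robot, y to its left, z up, the work surface at z = 0. Lengths are in m, angles in degrees, forces in N, time in s.
With the tool pointing down it reaches from about 0.4 to 0.925 m from the base axis. Payload 3.4 kg.
Tool frame: the origin (TCP) lies on the front face of the gripper's body, between the roots of the fingers; the fingertips stand 73 mm ahead of it and the grasp point (between the pads) lies 54 mm ahead of it; z points along the fingers, y is the line along which they close (so a half turn about z gives the same grasp; the last joint's range is limited). The gripper opens to 85 mm and grips with 20 to 120 N. Pads are 22 mm wide; open, the fingers measure 114 mm over their backs; the gripper's body (76 mm by 85 mm) begins 54 mm behind the grasp point. The pads swing forward as they close: fully open they stand 13 mm farther back than shut.
Start: joints at [-78.008, 17.578, 86.31, -0, 76.112, -4.211], TCP at [0.16, -0.552, 0.304] pointing down, gripper open.
Joint ranges: [-179.03, 179.03], [-60, 130.46], [8.19, 133.38], [-81.62, 261.62], [5.75, 156.47], [-153.77, 153.77]. Speed limits (degrees/s): [147.25, 147.25, 180, 180, 180, 180].

INTERFACE

Orientations are given as a 3x3 rotation matrix whose columns are the frame's x, y, z axes.
In Python, from plant import observe, read_camera, job_done, find_in, place_of gives the robot as it stands. The module is installed in compiled form; this text tells all that it offers.
- The arm moves only by the tool play_rows, never from a script. Its argument "motion" is a list of rows, each an object of numbers: "tx", "ty", "tz": the shift along the tool's x, y, z in mm; "spin": the turn about the tool's z in degrees; "fingers": the closure, from 0 (fully open) to 1 (shut). A call has exactly 8 rows; each row shifts and turns the commanded pose from where the row before left it, along the tool's axes as they then stand; what a row does not reach is not made up. A row lasts 1/8 s, in which the tool goes at most 62.5 mm and 10.7 degrees, less where a joint would pass 70% of its speed; a pose out of reach is approached as far as the arm can. A call with a gripper value outside its range is refused whole. The fingers move at their own pace and stop on an object; "newtons" is the grip in N (left out, the last holds). Time passes only in rows, so rows that do not move let the fingers close, or fill a call up. It gives the time, the measured TCP pose, the force, the opening and the grip force at its end, in the units of the state.
- observe(): the state, without advancing time (a new reading comes with each control period).
- read_camera(name): name is "scene" or "side" or "wrist"; returns a dict with "color" (384x512x3 uint8, red, green, blue), "range_z" (384x512 float32, m along the optical axis (not along the pixel's ray), 0 where there is no reading), "intrinsics" (3x3 intrinsics, pixels), "k1" (the pictures are not rectified: a ray, as slopes to the right and down, at radius r is drawn at 1 + k1 r^2 times it, then the intrinsics apply), "R" (3x3) and "t" (3): a world point X has camera coordinates R X + t. Camera axes: x right, y down, z forward; pixel columns grow to the right and rows downward; lengths in m; the calibration is good to about 2 mm. A picture is of the moment at which its call begins.
- job_done(): hands the job in; it is judged then, once.
Trained networks look in a picture, given as the dict that the camera call returned (one of the last four; its "shot" number tells which), for a name from the list of things; names that differ only in an ending like _2 or _b are one class to them, and where a whole thing is asked for, a point or a joint stands for the part that bears it (a point fixed in the world has none). Each returns a list of dicts, best first, with "p" (0 to 1); they miss things now and then, are a little off and sometimes report something else, mostly with a low value. They report only what shows in the picture. A call takes as long as a camera call.
- find_in(picture, name): "bbox" ([left, top, right, bottom] in pixels, round what is visible of it).
- place_of(picture, name): "centre" ([column, row] in pixels: a listed point, or the origin of a listed thing).
The state is a dict: "time": time; "joint_pos": joint angles; "qvel": joint speeds; "joint_efforts": joint torques, N m; "ee_pos": TCP position; "eef_rot": TCP orientation; "ft_force": force on the tool from outside, world axes, zero at the start; "torque": the same for the moment, N m; "gripper_width": opening from 0.0 (shut) to 1.0 (fully open); "gripper_force": force on a finger pad.
Only numpy, scipy, OpenCV 4.12 (cv2) and the standard library are available. Lean on these libraries where they do the work, as an engineer would, in place of code of your own. Each camera call takes 0.05 s, during which the arm holds its last target. There are 200 camera calls.

TASK

The toothed lens disc is perched loose on the splined hub of the opened eye-test refractor head, turned the wrong way. Turn it until its wide master slot finds the wide master spline and it drops onto the splines, then press it fully home against the hub shoulder. Last, swing the keeper arm all the way in over the disc to lock it, let go, and leave the screwdriver, eyepiece and jar where they are.

Things in the scene. Friction and masses are not known exactly. Their poses are not given: they have to be found in the camera images.
- head: Opened refractor head, fixed: white slab 250 x 230 x 36 mm (centre 5 mm along +x), carrying the steel hub, brass collar, keeper arm and fin. Origin on the table, on the hub's vertical axis; z up; x axis points along the hub's wide master spline. An aluminium fin on the slab, 77 to 107 mm from the axis and up to 66 mm above the table, also marks +x.
- hub (a point): Hub axis at the shoulder's top face, 50 mm above the table: where the centre of the disc's underside must end. Shoulder 64 mm in diameter. On it stand five splines, tops 66 mm above the table, out to 29 mm from the axis, at 0 (master, 16 mm wide), 86, 146, 217 and 268 degrees counter-clockwise from the head's x (8 mm wide).
- pilot_top (a point): Centre of the top of the hub's plain round pilot, 40 mm in diameter, 86 mm above the table. The pilot passes through the disc's bore and keeps it centred from the start.
- collar (a joint): How far the brass friction collar (100 mm in diameter, around the shoulder) has sunk, m: 0 = up, its top 60 mm above the table, 10 mm short of home; 0.010 = down, level with the shoulder. The keyed disc lands on it. It is stiff: it sinks only under about 9 N (disc's weight included) and stays where left. Starts at 0.
- disc: Loose dark steel lens disc like a cog, 128 mm over its 30 teeth, 12 mm thick, 0.2 to 0.45 kg, flat top with five flush lenses and one post. Origin: centre of its underside; z up; x axis runs through the wide master slot and the post. Starts level on the spline tops (underside 66 mm above the table), turned 35 to 325 degrees from the head's x.
- disc_slot (a point): Mouth of the disc's wide master slot, 25 mm from its axis along +x, on its top face. Slots leave 1.8 mm each side of the splines, so only one angle fits: disc and head x axes within about 2 degrees. Turned there by a light sideways push at the post (about 1 N: the hub is oiled), the disc falls 6 mm by itself onto the collar and then cannot turn.
- disc_post (a point): Centre of the top of the disc's post: round, upright, 16 mm in diameter, standing 30 mm above the disc's top face, 46 mm from the disc's axis along its +x.
- keeper (a joint): Angle of the keeper arm about its vertical pivot, rad, counter-clockwise from above: 0 = open (arm points along the head's -x), 1.571 = closed at its stop (arm points to the hub axis, over the disc's rim). Starts at 0 to 0.3; stays where it is left; needs about 2 N at its post.
- keeper_pivot (a point): Pivot of the keeper arm, 88 mm from the hub axis on the head's +y side, 64 mm above the table. Arm 50 mm long, 14 mm wide, underside 64 mm and top 72 mm above the table: it passes 2 mm above a disc that is fully home and is blocked by one that is not.
- keeper_post (a point): Centre of the top of the keeper arm's upright round post: 14 mm in diameter, 42 mm from the pivot along the arm, top 104 mm above the table, 32 mm above the arm.
- driver: Screwdriver lying on the table beside the head, loose; leave alone.
- eyepiece: Black eyepiece 48 mm in diameter, 70 mm high, standing on the table, loose; leave alone.
- jar: Small clear jar with a white cap, 56 mm in diameter, 70 mm high, loose; leave alone.

How it is judged (in metres and radians):
On the way:
1. the disc is keyed on the splines and fully home on the shoulder, while the keeper is still open (z of disc in the frame of hub below 0.0025 m and horizontal distance between disc and hub below 0.004 m and angle between disc's own z axis and vertical below 0.04 rad and value of joint keeper below 0.9 rad), for 0.2 s.
At the end, for the whole second after the job is handed in: Disc keyed (x axis within 0.12 rad of the head's), within 2.5 mm of the shoulder and 4 mm of the axis, level within 0.04 rad, at rest; keeper closed beyond 1.45 rad and still. The disc was home before the keeper passed 0.9 rad; no bystander moved over 30 mm (z of disc in the frame of hub below 0.0025 m and horizontal distance between disc and hub below 0.004 m and angle between disc's own z axis and vertical below 0.04 rad and angle between the x axis of disc and the x axis of head, either way round below 0.12 rad and value of joint keeper above 1.45 rad and linear speed of disc below 0.01 m/s and velocity of joint keeper below 0.05 rad/s); the robot touches nothing.
It fails at once if a bystander (screwdriver, eyepiece or jar) is moved by more than 30 mm (distance of any of driver, eyepiece, jar from where it was at the start of the episode above 0.03 m).
It also fails if it takes over 64 s, if anything falls off the work surface, if the arm or the gripper's body presses on something with over 40 N, if the wrist force passes 120 N, or if a joint passes its speed limit or range.

## Working session

There is one attempt and no reset: what is moved stays moved. The work goes in short steps, Python scripts to look and compute and a tool call to move; the robot and the scene stay as the last step left them, time stands still between calls to the robot, and variables do not carry over. Pictures are saved under pics/ and viewed, at most 10 in all, crops included, and the job is handed in when it is done.

Besides the shell and the picture viewer there is one more tool, called as name(argument=value, ...), one argument or row to a line, values as JSON. play_rows: Moves the arm, as the interface text tells. Its arguments: {"type":"object","properties":{"motion":{"type":"array"},"newtons":{"type":"number"}},"required":["motion"]}

```bash
mkdir -p pics
cat > h.py <<'E'
import numpy as np, cv2
from plant import observe, read_camera, job_done, find_in, place_of
def ray(p,uv):
    K=p["intrinsics"];d=np.array([(uv[0]-K[0][2])/K[0][0],(uv[1]-K[1][2])/K[1][1]])
    s=d.copy()
    for _ in range(20): s=d/(1+p["k1"]*(s@s))
    return np.array([s[0],s[1],1.])
def cam(p): return np.array(p["R"]),np.array(p["t"])
def at_z(p,uv,z):
    R,t=cam(p);o=-R.T@t;d=R.T@ray(p,uv);return o+d*(z-o[2])/d[2]
def at_depth(p,uv):
    R,t=cam(p);u,v=int(round(uv[0])),int(round(uv[1]))
    w=p["range_z"][max(v-2,0):v+3,max(u-2,0):u+3];w=w[w>0]
    return R.T@(ray(p,uv)*np.median(w)-t) if w.size else None
def save(p,n): cv2.imwrite("pics/"+n,p["color"][:,:,::-1])
E
python3 - <<'E'
from h import *
np.set_printoptions(precision=4,suppress=True)
Z=dict(head=0,hub=.05,pilot_top=.086,disc=.066,disc_slot=.078,disc_post=.108,keeper_pivot=.064,keeper_post=.104,driver=.01,eyepiece=0,jar=0)
ims=[]
for c in("scene","side","wrist"):
    p=read_camera(c);ims.append(p["color"]);save(p,c+"0.png")
    for n,z in Z.items():
        r=place_of(p,n)
        if r: print(c,n,round(r[0]["p"],2),np.round(r[0]["centre"],1),at_z(p,r[0]["centre"],z))
s=observe();print(s["ee_pos"],s["eef_rot"],s["ft_force"],s["time"])
E
```

```text
scene head 0.73 [276. 215.] [0.5914 0.0605 0.    ]
scene hub 0.92 [268.7 206.9] [0.5877 0.0392 0.05  ]
scene pilot_top 0.7 [269.5 201.1] [0.5919 0.0389 0.086 ]
scene disc 0.57 [269.3 205.6] [0.5933 0.0384 0.066 ]
scene disc_slot 0.77 [279.  202.7] [0.6    0.0623 0.078 ]
scene disc_post 0.65 [285.2 204.5] [0.6265 0.0671 0.108 ]
scene keeper_pivot 0.56 [292.  188.3] [0.5614 0.1153 0.064 ]
scene keeper_post 0.48 [282.1 169.3] [0.5202 0.1005 0.104 ]
scene driver 0.66 [341.9 143.6] [0.4254 0.3434 0.01  ]
scene eyepiece 0.55 [120.1 263.1] [ 0.5926 -0.37    0.    ]
scene jar 0.81 [128.6 227.3] [ 0.4952 -0.3339  0.    ]
side head 0.66 [234.7 222.1] [0.5995 0.036  0.    ]
side pilot_top 0.71 [235.8 201.1] [0.5833 0.0525 0.086 ]
side disc_slot 0.7 [227.7 200.9] [0.6084 0.0528 0.078 ]
side disc_post 0.97 [218.7 189.8] [0.6316 0.058  0.108 ]
side keeper_pivot 0.77 [224.6 226.1] [0.567  0.1307 0.064 ]
side keeper_post 0.73 [242.6 214.3] [0.5257 0.1128 0.104 ]
side driver 0.75 [226.6 341.8] [0.408  0.3666 0.01  ]
side eyepiece 0.61 [301.6 161.2] [ 0.5827 -0.3794  0.    ]
side jar 0.67 [323.4 173.6] [ 0.4845 -0.3368  0.    ]
[ 0.1604 -0.5522  0.3039] [[ 0.9603  0.279  -0.    ]
 [ 0.279  -0.9603  0.    ]
 [-0.     -0.     -1.    ]] [-1.0679 -0.1303  0.3774] 1.8
```

View pics/scene0.png

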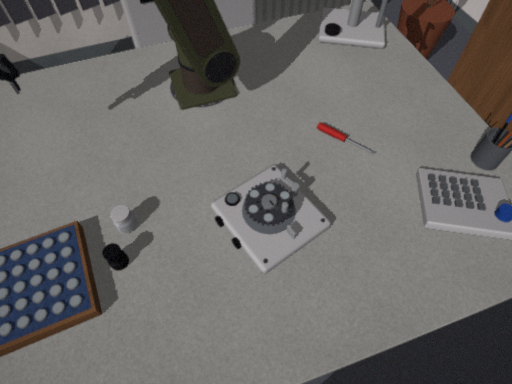

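View pics/side0.png

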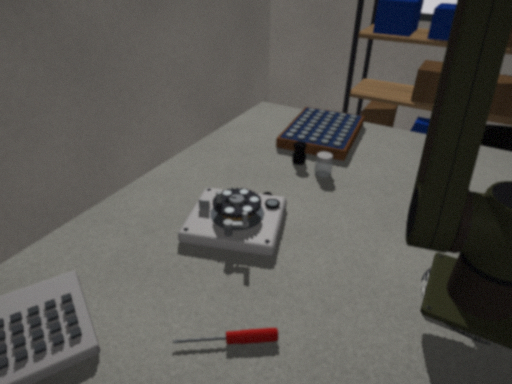

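The scene view shows the head at about (270,210): fin at (292,231), keeper at (288,180), disc at (269,203), and the bystanders well clear. I'll move over it for a close look.

play_rows(
  motion=[
    {"tx": 35, "ty": -28, "tz": -3},
    {"tx": 35, "ty": -28, "tz": -3},
    {"tx": 35, "ty": -28, "tz": -3},
    {"tx": 35, "ty": -28, "tz": -3},
    {"tx": 35, "ty": -28, "tz": -3},
    {"tx": 35, "ty": -28, "tz": -3},
    {"tx": 35, "ty": -28, "tz": -3},
    {"tx": 35, "ty": -28, "tz": -3},
  ],
)

```text
invalid input at $.motion[0]: expected keys tx, ty, tz, spin, fingers
```

play_rows(
  motion=[
    {"tx": 35, "ty": -28, "fingers": 1},
    {"tx": 35, "ty": -28, "fingers": 1},
    {"tx": 35, "ty": -28, "fingers": 1},
    {"tx": 35, "ty": -28, "fingers": 1},
    {"tx": 35, "ty": -28, "fingers": 1},
    {"tx": 35, "ty": -28, "fingers": 1},
    {"tx": 20, "ty": -20, "fingers": 1},
    {"fingers": 1},
  ],
)

```text
invalid input at $.motion[0]: expected keys tx, ty, tz, spin, fingers
```

Run:
```python
from h import *
np.set_printoptions(precision=4,suppress=True)
Z=dict(head=0,hub=.05,pilot_top=.086,disc=.066,disc_slot=.078,disc_post=.108,keeper_pivot=.064,keeper_post=.104)
p=read_camera("wrist");save(p,"wrist1.png")
for n,z in Z.items():
    r=place_of(p,n)
    if r: print(n,round(r[0]["p"],2),np.round(r[0]["centre"],1),at_z(p,r[0]["centre"],z),at_depth(p,r[0]["centre"]))
s=observe();print(s["ee_pos"],s["eef_rot"],s["ft_force"],s["time"],s["gripper_width"]);R,t=cam(p);print(-R.T@t,R)
```

```text
[ 0.1604 -0.5522  0.3039] [[ 0.9603  0.2791  0.    ]
 [ 0.2791 -0.9603 -0.    ]
 [-0.      0.     -1.    ]] [ 0.0576  0.5228 -0.2521] 2.25 1.0006980814845223
[ 0.2374 -0.5295  0.3726] [[ 0.2784 -0.9605 -0.0002]
 [-0.9129 -0.2646  0.3109]
 [-0.2987 -0.0863 -0.9504]]
```

View pics/wrist1.png

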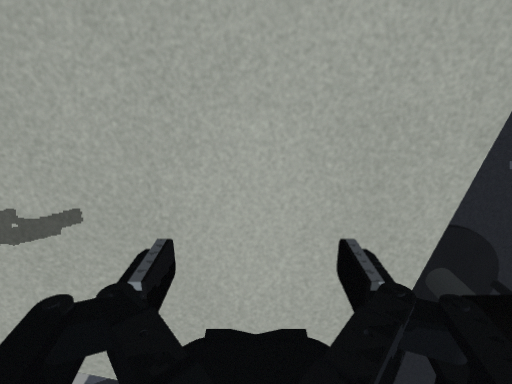

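The move was refused because every row needs all five keys, so this picture shows only bare table. Resending in full.

play_rows(
  motion=[
    {"tx": 35, "ty": -30, "tz": -4, "spin": 0, "fingers": 1},
    {"tx": 35, "ty": -30, "tz": -4, "spin": 0, "fingers": 1},
    {"tx": 35, "ty": -30, "tz": -4, "spin": 0, "fingers": 1},
    {"tx": 35, "ty": -30, "tz": -4, "spin": 0, "fingers": 1},
    {"tx": 35, "ty": -30, "tz": -4, "spin": 0, "fingers": 1},
    {"tx": 35, "ty": -30, "tz": -4, "spin": 0, "fingers": 1},
    {"tx": 35, "ty": -30, "tz": -4, "spin": 0, "fingers": 1},
    {"tx": 35, "ty": -30, "tz": -4, "spin": 0, "fingers": 1},
  ],
)

```text
time: 3.25
ee_pos: [0.363, -0.2423, 0.3363]
eef_rot: [[0.96, 0.279, 0.001], [0.279, -0.96, -0.0], [0.001, 0.001, -1.0]]
ft_force: [0.1, 0.2, -0.2]
gripper_width: -0.001
gripper_force: 0.0
```

play_rows(
  motion=[
    {"tx": 35, "ty": -30, "tz": -4, "spin": 0, "fingers": 1},
    {"tx": 35, "ty": -30, "tz": -4, "spin": 0, "fingers": 1},
    {"tx": 35, "ty": -30, "tz": 0, "spin": 0, "fingers": 1},
    {"tx": 35, "ty": -30, "tz": 0, "spin": 0, "fingers": 1},
    {"tx": 35, "ty": -30, "tz": 0, "spin": 0, "fingers": 1},
    {"tx": 35, "ty": -30, "tz": 0, "spin": 0, "fingers": 1},
    {"tx": 27, "ty": -32, "tz": 0, "spin": 0, "fingers": 1},
    {"tx": 0, "ty": 0, "tz": 0, "spin": 0, "fingers": 1},
  ],
)

```text
time: 4.25
ee_pos: [0.5319, 0.0286, 0.3437]
eef_rot: [[0.959, 0.283, 0.001], [0.283, -0.959, 0.001], [0.001, -0.001, -1.0]]
ft_force: [-0.8, 0.4, 0.0]
gripper_width: 0.002
gripper_force: 0.0
```

```bash
cat > look.py <<'E'
from h import *
import sys
np.set_printoptions(precision=4,suppress=True)
Z=dict(head=0,pilot_top=.086,disc_slot=.078,disc_post=.108,keeper_pivot=.064,keeper_post=.104)
p=read_camera("wrist");save(p,sys.argv[1])
for n in (sys.argv[2].split(",") if len(sys.argv)>2 else Z):
    r=place_of(p,n);z=Z[n]
    if r: print(n,round(r[0]["p"],2),np.round(r[0]["centre"],1),at_z(p,r[0]["centre"],z),at_depth(p,r[0]["centre"]))
s=observe();print(s["ee_pos"],s["eef_rot"][:,:2] if hasattr(s["eef_rot"],"shape") else s["eef_rot"],s["ft_force"],s["time"],s["gripper_width"])
E
python3 look.py wrist2.png
```

```text
head 0.79 [258.5 112.3] [0.5857 0.0409 0.    ] [0.5904 0.0431 0.0847]
pilot_top 0.71 [255.3 116.7] [0.5849 0.0452 0.086 ] [0.5848 0.0452 0.0844]
disc_slot 0.92 [250.7  96.1] [0.6045 0.0564 0.078 ] [0.6042 0.0569 0.0487]
disc_post 0.65 [247.6  67.8] [0.6298 0.0664 0.108 ] [0.6299 0.0664 0.1065]
keeper_pivot 0.94 [187.6 114.2] [0.5631 0.1235 0.064 ] [0.5642 0.1218 0.0723]
keeper_post 0.65 [186.8 156.3] [0.5236 0.1066 0.104 ] [0.5233 0.1067 0.1029]
[0.5303 0.0251 0.344 ] [[ 0.9607  0.2775]
 [ 0.2775 -0.9607]
 [-0.0001  0.0002]] [ 0.0384 -0.1973  0.2424] 4.6 0.009039318622918572
```

View pics/wrist2.png

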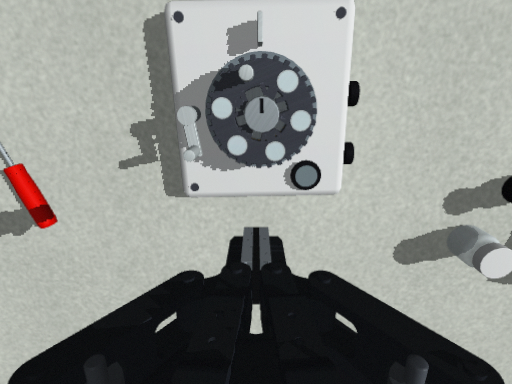

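The picture shows pilot at (262,114), disc post at (246,72), fin at (261,28), keeper arm (187,115)→(190,155), nearly open. I'll refine with depth.

```bash
cat > fit.py <<'E'
from h import *
np.set_printoptions(precision=4,suppress=True)
def cloud(p):
    R,t=cam(p);H,W=p["range_z"].shape
    u,v=np.meshgrid(np.arange(W),np.arange(H));K=p["intrinsics"]
    d=np.stack([(u-K[0][2])/K[0][0],(v-K[1][2])/K[1][1]],-1);s=d.copy()
    for _ in range(15): s=d/(1+p["k1"]*(s**2).sum(-1,keepdims=True))
    P=np.concatenate([s,np.ones((H,W,1))],-1)*p["range_z"][...,None]
    X=(P-t)@R;X[p["range_z"]<=0]=np.nan;return X
def blob(X,c,r,z0,z1):
    q=X[(np.hypot(X[...,0]-c[0],X[...,1]-c[1])<r)&(X[...,2]>z0)&(X[...,2]<z1)]
    if len(q)<5: return None,len(q)
    (x,y),rr=cv2.minEnclosingCircle((q[:,:2]*1e3).astype(np.float32))
    return (np.array([*q.mean(0),x/1e3,y/1e3,rr/1e3])),len(q)
E
python3 - <<'E'
from fit import *
p=read_camera("wrist");X=cloud(p)
hub=(.589,.043)
h=blob(X,hub,.028,.080,.093);print("pilot",*h)
po=blob(X,(.63,.066),.02,.100,.115);print("post",*po)
k=blob(X,(.523,.1067),.02,.098,.112);print("kpost",*k)
print("pivot",*blob(X,(.564,.122),.012,.06,.085))
for z0,z1 in((.055,.075),):
    f=X[(np.abs(X[...,2]-.066)<.006)&(np.hypot(X[...,0]-.589,X[...,1]-.043)>.075)&(np.hypot(X[...,0]-.589,X[...,1]-.043)<.112)]
    f=f[(f[:,0]>.62)];print("fin",f.mean(0),len(f))
    print("fin ext",f.min(0),f.max(0))
s=X[(np.abs(X[...,2]-.036)<.006)&(np.hypot(X[...,0]-.589,X[...,1]-.043)<.19)]
r=cv2.minAreaRect((s[:,:2]*1e3).astype(np.float32));print("slab",r)
d=X[(np.abs(X[...,2]-.078)<.004)&(np.hypot(X[...,0]-.589,X[...,1]-.043)<.075)]
print("disc",d.mean(0),cv2.minEnclosingCircle((d[:,:2]*1e3).astype(np.float32)))
for n,ang in (("post",po),):
    v=po[0][3:5]-h[0][3:5];print(np.degrees(np.arctan2(v[1],v[0])),np.hypot(*v))
E
```

```text
pilot [0.5896 0.0398 0.0845 0.589  0.0395 0.02  ] 999
post [0.6253 0.0674 0.1064 0.6253 0.0675 0.0078] 201
kpost [0.5255 0.105  0.1022 0.5252 0.1052 0.0069] 125
pivot [0.5632 0.1222 0.0721 0.5626 0.1224 0.0113] 309
fin [0.6768 0.0675 0.0645] 170
fin ext [0.6616 0.061  0.0601] [0.6915 0.0744 0.0668]
slab ((595.532958984375, 33.732757568359375), (242.32101440429688, 238.68829345703125), 17.530582427978516)
disc [0.5912 0.0397 0.0767] ((589.0642700195312, 39.65956115722656), 63.9148063659668)
37.694639771370255 0.04587166278984441
```

Result: hub at (0.589, 0.0396), head yaw 17.5°, post yaw 37.7° (disc about 20° off), keeper about 0.12 rad. I'll straddle the post loosely with the tool's y axis tangential, then turn the disc clockwise slowly.

play_rows(
  motion=[
    {"tx": 26, "ty": -3.6, "tz": 36, "spin": 0, "fingers": 0.72},
    {"tx": 26, "ty": -3.6, "tz": 36, "spin": 0, "fingers": 0.72},
    {"tx": 26, "ty": -3.6, "tz": 36, "spin": 0, "fingers": 0.72},
    {"tx": 25.2, "ty": -3.7, "tz": 36, "spin": 0, "fingers": 0.72},
    {"tx": 0, "ty": 0, "tz": 0, "spin": -7.2, "fingers": 0.72},
    {"tx": 0, "ty": 0, "tz": 0, "spin": -7.2, "fingers": 0.72},
    {"tx": 0, "ty": 0, "tz": 0, "spin": -7.2, "fingers": 0.72},
    {"tx": 0, "ty": 0, "tz": 0, "spin": 0, "fingers": 0.72},
  ],
)

```text
time: 5.65
ee_pos: [0.6258, 0.0682, 0.1999]
eef_rot: [[0.792, 0.611, -0.0], [0.611, -0.792, -0.0], [-0.0, 0.0, -1.0]]
ft_force: [-0.5, -0.8, -0.5]
gripper_width: 0.281
gripper_force: 0.0
```

Run:
```python
from fit import *
p=read_camera("wrist");save(p,"wrist3.png");s=observe()
print(s["ee_pos"],s["eef_rot"],s["time"],s["gripper_width"],s["joint_pos"])
```

```text
[0.6258 0.0683 0.2   ] [[ 0.7921  0.6104  0.0001]
 [ 0.6104 -0.7921 -0.    ]
 [ 0.0001  0.0001 -1.    ]] 5.7 0.2768947669720228 [ 2.384  26.915  87.2346 -0.0009 65.8453 54.7636]
```

View pics/wrist3.png

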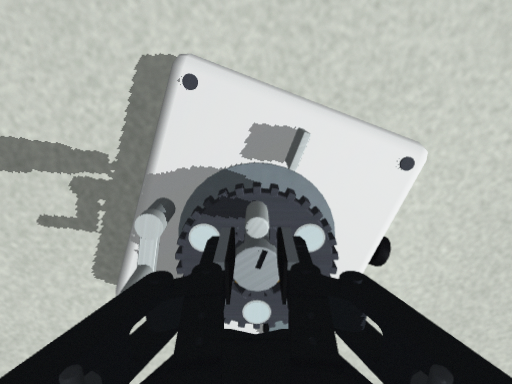

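The post at (257,228) sits centred between the fingers. Descending and starting the arc.

play_rows(
  motion=[
    {"tx": 0, "ty": 0, "tz": 20, "spin": 0, "fingers": 0.72},
    {"tx": 0, "ty": 0, "tz": 20, "spin": 0, "fingers": 0.72},
    {"tx": 0, "ty": 0, "tz": 0, "spin": 0, "fingers": 0.72},
    {"tx": -0.06, "ty": 2.4, "tz": 0, "spin": 3, "fingers": 0.72},
    {"tx": -0.06, "ty": 2.4, "tz": 0, "spin": 3, "fingers": 0.72},
    {"tx": -0.06, "ty": 2.4, "tz": 0, "spin": 3, "fingers": 0.72},
    {"tx": -0.06, "ty": 2.4, "tz": 0, "spin": 3, "fingers": 0.72},
    {"tx": -0.06, "ty": 2.4, "tz": 0, "spin": 3, "fingers": 0.72},
  ],
)

```text
time: 6.7
ee_pos: [0.6322, 0.0584, 0.1611]
eef_rot: [[0.923, 0.385, 0.001], [0.385, -0.923, 0.0], [0.001, 0.0, -1.0]]
ft_force: [-0.7, 0.6, -0.1]
gripper_width: 0.276
gripper_force: 0.2
```

```bash
cat > chk.py <<'E'
from fit import *
C=np.array([.589,.0396])
p=read_camera("wrist");X=cloud(p);s=observe();tc=s["ee_pos"]
r=np.hypot(X[...,0]-C[0],X[...,1]-C[1])
m=(r>.03)&(r<.066)
for nm,a in(("wrist",X),):
    z=a[m][:,2];z=z[(z>.05)&(z<.085)];print("disc top z",np.percentile(z,[10,25,50,75,90]))
b=blob(X,(tc[0],tc[1]),.018,.09,.112);print("post",*b)
if b[0] is not None:
    v=b[0][3:5]-C;print("disc-head deg",np.degrees(np.arctan2(v[1],v[0]))-17.5,np.hypot(*v))
print(tc,np.degrees(np.arctan2(s["eef_rot"][1][0],s["eef_rot"][0][0])),s["ft_force"],s["time"])
E
python3 chk.py
```

```text
disc top z [0.0709 0.0756 0.0765 0.0771 0.0776]
post [0.6336 0.0617 0.1029 0.6338 0.0587 0.017 ] 1433
disc-head deg 5.629383139737254 0.04867626133325545
[0.6324 0.0582 0.1611] 22.534310163467325 [-0.2416  0.6423  0.4764] 6.75
```

play_rows(
  motion=[
    {"tx": 0, "ty": 0.8, "tz": 0, "spin": 1, "fingers": 0.72},
    {"tx": 0, "ty": 0.8, "tz": 0, "spin": 1, "fingers": 0.72},
    {"tx": 0, "ty": 0.8, "tz": 0, "spin": 1, "fingers": 0.72},
    {"tx": 0, "ty": 0.8, "tz": 0, "spin": 1, "fingers": 0.72},
    {"tx": 0, "ty": 0.8, "tz": 0, "spin": 1, "fingers": 0.72},
    {"tx": 0, "ty": 0.8, "tz": 0, "spin": 1, "fingers": 0.72},
    {"tx": 0, "ty": 0.8, "tz": 0, "spin": 1, "fingers": 0.72},
    {"tx": 0, "ty": 0.8, "tz": 0, "spin": 1, "fingers": 0.72},
  ],
)

```text
time: 7.75
ee_pos: [0.634, 0.0524, 0.1598]
eef_rot: [[0.967, 0.254, -0.0], [0.254, -0.967, -0.0], [-0.0, 0.0, -1.0]]
ft_force: [-0.3, -0.5, 0.6]
gripper_width: 0.279
gripper_force: 0.0
```

```bash
python3 chk.py
```

```text
disc top z [0.0699 0.0744 0.0753 0.0761 0.0768]
post [0.6362 0.0554 0.1025 0.6353 0.0525 0.0171] 1419
disc-head deg -1.884699613565008 0.04808223692010724
[0.634  0.0522 0.1598] 14.71056286304649 [ 0.1692 -0.2468 -0.4719] 7.8
```

Not dropped yet; continuing slowly.

play_rows(
  motion=[
    {"tx": 0, "ty": 0.5, "tz": 0, "spin": 0.6, "fingers": 0.72},
    {"tx": 0, "ty": 0.5, "tz": 0, "spin": 0.6, "fingers": 0.72},
    {"tx": 0, "ty": 0.5, "tz": 0, "spin": 0.6, "fingers": 0.72},
    {"tx": 0, "ty": 0.5, "tz": 0, "spin": 0.6, "fingers": 0.72},
    {"tx": 0, "ty": 0.5, "tz": 0, "spin": 0.6, "fingers": 0.72},
    {"tx": 0, "ty": 0.5, "tz": 0, "spin": 0.6, "fingers": 0.72},
    {"tx": 0, "ty": 0.5, "tz": 0, "spin": 0.6, "fingers": 0.72},
    {"tx": 0, "ty": 0.5, "tz": 0, "spin": 0.6, "fingers": 0.72},
  ],
)

```text
time: 8.8
ee_pos: [0.6348, 0.0486, 0.1599]
eef_rot: [[0.985, 0.173, -0.0], [0.173, -0.985, 0.0], [-0.0, -0.0, -1.0]]
ft_force: [-0.7, 1.2, 0.6]
gripper_width: 0.282
gripper_force: 0.5
```

```bash
python3 chk.py; python3 -c "
from h import *
p=read_camera('wrist');save(p,'wrist4.png')"
```

```text
disc top z [0.0656 0.0699 0.0706 0.0712 0.0717]
post [0.6371 0.0515 0.0999 0.6365 0.0488 0.017 ] 1253
disc-head deg -6.528752296062915 0.048361823409964
[0.6349 0.0485 0.1599] 9.94724380081077 [-0.455   0.4728  0.4195] 8.85
```

View pics/wrist4.png

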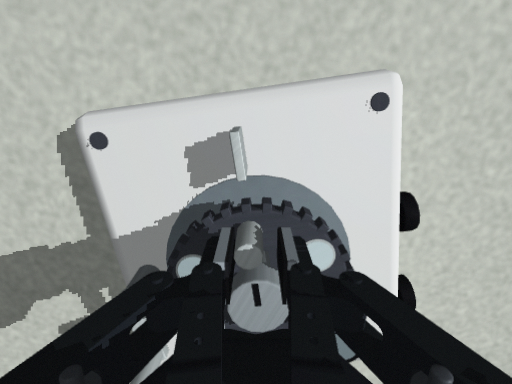

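The disc dropped: its top went from about 76 to 70.6 mm, and the post at (250,235) lines up with the fin. Next: rise, centre over the hub with fingers open across head y, and press evenly.

play_rows(
  motion=[
    {"tx": 0, "ty": -1.5, "tz": -5, "spin": 0, "fingers": 0.72},
    {"tx": 0, "ty": 1.5, "tz": -50, "spin": 0, "fingers": 0.72},
    {"tx": 0, "ty": 0, "tz": 0, "spin": -7.6, "fingers": 0},
    {"tx": -15.5, "ty": -1.8, "tz": 0, "spin": 0, "fingers": 0},
    {"tx": -15.5, "ty": -1.8, "tz": 0, "spin": 0, "fingers": 0},
    {"tx": -15.5, "ty": -1.7, "tz": 0, "spin": 0, "fingers": 0},
    {"tx": 0, "ty": 0, "tz": 25, "spin": 0, "fingers": 0},
    {"tx": 0, "ty": 0, "tz": 30, "spin": 0, "fingers": 0},
  ],
)

```text
time: 9.9
ee_pos: [0.588, 0.0393, 0.1599]
eef_rot: [[0.953, 0.301, 0.001], [0.301, -0.953, -0.0], [0.001, 0.0, -1.0]]
ft_force: [-0.2, -0.2, 0.1]
gripper_width: 1.006
gripper_force: 0.0
```

```bash
python3 chk.py
python3 - <<'E'
from fit import *
p=read_camera("wrist");save(p,"wrist5.png");X=cloud(p)
print(blob(X,(.6329,.0534),.02,.085,.11))
E
```

```text
disc top z [0.0697 0.0703 0.0708 0.0713 0.0717]
post None 0
[0.5854 0.0393 0.1555] 17.54465544058347 [-0.9786  1.162  -1.1219] 9.95
(array([0.6347, 0.0534, 0.0993, 0.6336, 0.053 , 0.008 ]), 1038)
```

View pics/wrist5.png

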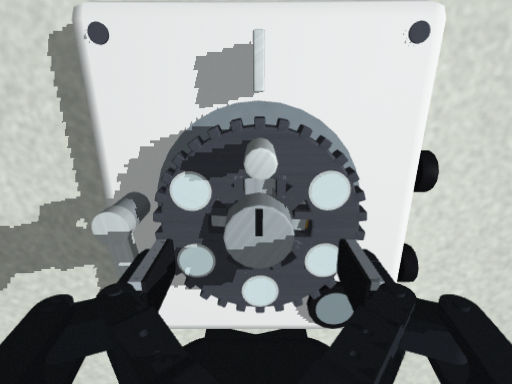

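Keyed: the post (260,158), master slot and fin line up. The pads are either side of the pilot. Pressing now.

play_rows(
  motion=[
    {"tx": 0, "ty": 0, "tz": 10, "spin": 0, "fingers": 0},
    {"tx": 0, "ty": 0, "tz": 8, "spin": 0, "fingers": 0},
    {"tx": 0, "ty": 0, "tz": 4, "spin": 0, "fingers": 0},
    {"tx": 0, "ty": 0, "tz": 2, "spin": 0, "fingers": 0},
    {"tx": 0, "ty": 0, "tz": 2, "spin": 0, "fingers": 0},
    {"tx": 0, "ty": 0, "tz": 2, "spin": 0, "fingers": 0},
    {"tx": 0, "ty": 0, "tz": 2, "spin": 0, "fingers": 0},
    {"tx": 0, "ty": 0, "tz": 0, "spin": 0, "fingers": 0},
  ],
)

```text
time: 11.0
ee_pos: [0.5891, 0.0396, 0.1303]
eef_rot: [[0.953, 0.302, 0.001], [0.302, -0.953, 0.0], [0.001, 0.0, -1.0]]
ft_force: [-0.7, 0.5, 3.2]
gripper_width: 0.998
gripper_force: 1.5
```

Contact is starting at z 0.130.

play_rows(
  motion=[
    {"tx": 0, "ty": 0, "tz": 1.5, "spin": 0, "fingers": 0},
    {"tx": 0, "ty": 0, "tz": 1.5, "spin": 0, "fingers": 0},
    {"tx": 0, "ty": 0, "tz": 1.5, "spin": 0, "fingers": 0},
    {"tx": 0, "ty": 0, "tz": 1.5, "spin": 0, "fingers": 0},
    {"tx": 0, "ty": 0, "tz": 1, "spin": 0, "fingers": 0},
    {"tx": 0, "ty": 0, "tz": 0, "spin": 0, "fingers": 0},
    {"tx": 0, "ty": 0, "tz": 0, "spin": 0, "fingers": 0},
    {"tx": 0, "ty": 0, "tz": 0, "spin": 0, "fingers": 0},
  ],
)

```text
time: 12.0
ee_pos: [0.5891, 0.0396, 0.1235]
eef_rot: [[0.953, 0.302, 0.001], [0.302, -0.953, 0.0], [0.001, 0.0, -1.0]]
ft_force: [-1.0, -0.2, 6.0]
gripper_width: 0.998
gripper_force: 2.6
```

```bash
python3 chk.py
```

```text
disc top z [0.0618 0.0623 0.0629 0.0635 0.0645]
post None 0
[0.5891 0.0396 0.1234] 17.606925614158996 [-1.6635 -0.5687  4.4922] 12.05
```

play_rows(
  motion=[
    {"tx": 0, "ty": 0, "tz": 1, "spin": 0, "fingers": 0},
    {"tx": 0, "ty": 0, "tz": 1, "spin": 0, "fingers": 0},
    {"tx": 0, "ty": 0, "tz": 1, "spin": 0, "fingers": 0},
    {"tx": 0, "ty": 0, "tz": 0.5, "spin": 0, "fingers": 0},
    {"tx": 0, "ty": 0, "tz": 0, "spin": 0, "fingers": 0},
    {"tx": 0, "ty": 0, "tz": 0, "spin": 0, "fingers": 0},
    {"tx": 0, "ty": 0, "tz": 0, "spin": 0, "fingers": 0},
    {"tx": 0, "ty": 0, "tz": 0, "spin": 0, "fingers": 0},
  ],
)

```text
time: 13.05
ee_pos: [0.589, 0.0396, 0.1214]
eef_rot: [[0.953, 0.302, 0.001], [0.302, -0.953, 0.0], [0.001, 0.0, -1.0]]
ft_force: [-4.1, 0.2, 14.6]
gripper_width: 1.002
gripper_force: 7.5
```

```bash
python3 chk.py
```

```text
disc top z [0.0598 0.0604 0.0609 0.0615 0.065 ]
post None 0
[0.5891 0.0396 0.1214] 17.601738624940243 [-3.3493 -0.3273 15.3909] 13.1
```

Home (force rises with no further travel). One final nudge, then rise and move over the keeper post.

play_rows(
  motion=[
    {"tx": 0, "ty": 0, "tz": 1, "spin": 0, "fingers": 0},
    {"tx": 0, "ty": 0, "tz": 0, "spin": 0, "fingers": 0},
    {"tx": 0, "ty": 0, "tz": -42, "spin": 0, "fingers": 0},
    {"tx": 0, "ty": 0, "tz": -50, "spin": 0, "fingers": 0.53},
    {"tx": -20, "ty": -40.8, "tz": 0, "spin": 0, "fingers": 0.53},
    {"tx": -20.9, "ty": -40.8, "tz": 0, "spin": 0, "fingers": 0.53},
    {"tx": 0, "ty": 0, "tz": 0, "spin": -8.8, "fingers": 0.53},
    {"tx": 0, "ty": 0, "tz": 0, "spin": 0, "fingers": 0.53},
  ],
)

```text
time: 14.1
ee_pos: [0.525, 0.1054, 0.2104]
eef_rot: [[0.896, 0.444, 0.0], [0.444, -0.896, -0.0], [0.0, 0.0, -1.0]]
ft_force: [-0.2, 0.5, -0.0]
gripper_width: 0.474
gripper_force: 0.0
```

Run:
```python
from fit import *
p=read_camera("wrist");save(p,"wrist6.png");X=cloud(p);s=observe()
print("kpost",blob(X,(.5253,.105),.018,.09,.112));print("post",blob(X,(.633,.0534),.02,.08,.11))
r=np.hypot(X[...,0]-.589,X[...,1]-.0396);z=X[(r>.03)&(r<.066)][:,2];print(np.percentile(z[(z>.05)&(z<.08)],[10,50,90]))
print(s["ee_pos"],s["eef_rot"],s["time"],s["ft_force"],s["gripper_width"])
```

```text
kpost (array([0.5265, 0.1063, 0.1005, 0.5251, 0.1053, 0.0072]), 390)
post (array([0.6325, 0.0546, 0.0891, 0.6329, 0.0531, 0.0081]), 619)
[0.0596 0.0607 0.0618]
[0.5254 0.1051 0.2104] [[ 0.8968  0.4425  0.0004]
 [ 0.4425 -0.8968 -0.0001]
 [ 0.0003  0.0002 -1.    ]] 14.15 [-0.5093 -0.361  -0.2034] 0.4717460061099023
```

View pics/wrist6.png

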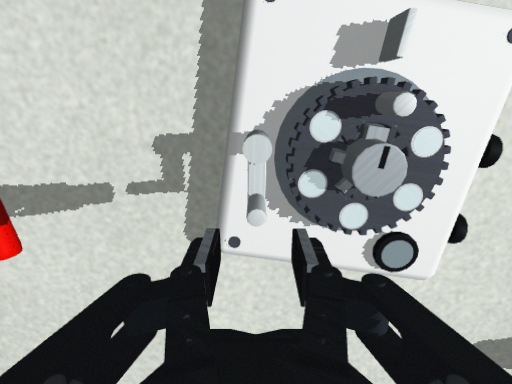

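The disc sits down with no keeper interference. The keeper post (256,216) is between the fingers. Descend and grip.

play_rows(
  motion=[
    {"tx": 0, "ty": 0, "tz": 25, "spin": 0, "fingers": 0.53},
    {"tx": 0, "ty": 0, "tz": 25, "spin": 0, "fingers": 0.53},
    {"tx": 0, "ty": 0, "tz": 8, "spin": 0, "fingers": 0.53},
    {"tx": 0, "ty": 0, "tz": 0, "spin": 0, "fingers": 0.75},
    {"tx": 0, "ty": 0, "tz": 0, "spin": 0, "fingers": 0.8},
    {"tx": 0, "ty": 0, "tz": 0, "spin": 0, "fingers": 0.8},
    {"tx": 0, "ty": 0, "tz": 0, "spin": 0, "fingers": 0.8},
    {"tx": 0, "ty": 0, "tz": 0, "spin": 0, "fingers": 0.8},
  ],
  newtons=20,
)

```text
time: 15.15
ee_pos: [0.5254, 0.1051, 0.1528]
eef_rot: [[0.896, 0.445, 0.001], [0.445, -0.896, 0.0], [0.001, 0.0, -1.0]]
ft_force: [0.8, 0.5, 0.3]
gripper_width: 0.202
gripper_force: 0.0
```

play_rows(
  motion=[
    {"tx": 0.16, "ty": 3.66, "tz": 0, "spin": -5, "fingers": 0.8},
    {"tx": 0.16, "ty": 3.66, "tz": 0, "spin": -5, "fingers": 0.8},
    {"tx": 0.16, "ty": 3.66, "tz": 0, "spin": -5, "fingers": 0.8},
    {"tx": 0.16, "ty": 3.66, "tz": 0, "spin": -5, "fingers": 0.8},
    {"tx": 0.16, "ty": 3.66, "tz": 0, "spin": -5, "fingers": 0.8},
    {"tx": 0.16, "ty": 3.66, "tz": 0, "spin": -5, "fingers": 0.8},
    {"tx": 0.16, "ty": 3.66, "tz": 0, "spin": -5, "fingers": 0.8},
    {"tx": 0.16, "ty": 3.66, "tz": 0, "spin": -5, "fingers": 0.8},
  ],
)

```text
time: 16.15
ee_pos: [0.5452, 0.0855, 0.1524]
eef_rot: [[0.398, 0.917, -0.002], [0.917, -0.398, 0.001], [-0.0, -0.002, -1.0]]
ft_force: [-2.6, 1.0, 1.3]
gripper_width: 0.2
gripper_force: 1.1
```

play_rows(
  motion=[
    {"tx": 0.16, "ty": 3.66, "tz": 0, "spin": -5, "fingers": 0.8},
    {"tx": 0.16, "ty": 3.66, "tz": 0, "spin": -5, "fingers": 0.8},
    {"tx": 0.16, "ty": 3.66, "tz": 0, "spin": -5, "fingers": 0.8},
    {"tx": 0.16, "ty": 3.66, "tz": 0, "spin": -5, "fingers": 0.8},
    {"tx": 0.16, "ty": 3.66, "tz": 0, "spin": -5, "fingers": 0.8},
    {"tx": 0.16, "ty": 3.66, "tz": 0, "spin": -5, "fingers": 0.8},
    {"tx": 0.16, "ty": 3.66, "tz": 0, "spin": -5, "fingers": 0.8},
    {"tx": 0, "ty": 0, "tz": 0, "spin": 0, "fingers": 0.8},
  ],
)

```text
time: 17.15
ee_pos: [0.5708, 0.0825, 0.1523]
eef_rot: [[-0.197, 0.98, -0.001], [0.98, 0.197, -0.0], [0.0, -0.001, -1.0]]
ft_force: [-2.2, 0.1, 1.3]
gripper_width: 0.196
gripper_force: 0.7
```

play_rows(
  motion=[
    {"tx": 0, "ty": 1.1, "tz": 0, "spin": -1.5, "fingers": 0.8},
    {"tx": 0, "ty": 1.1, "tz": 0, "spin": -1.5, "fingers": 0.8},
    {"tx": 0, "ty": 1.1, "tz": 0, "spin": -1.5, "fingers": 0.8},
    {"tx": 0, "ty": 1.1, "tz": 0, "spin": -1.5, "fingers": 0.8},
    {"tx": 0, "ty": 1.1, "tz": 0, "spin": -1.5, "fingers": 0.8},
    {"tx": 0, "ty": 1, "tz": 0, "spin": 0, "fingers": 0.8},
    {"tx": 0, "ty": 1, "tz": 0, "spin": 0, "fingers": 0.8},
    {"tx": 0, "ty": 0, "tz": 0, "spin": 0, "fingers": 0.8},
  ],
)

```text
time: 18.15
ee_pos: [0.5765, 0.084, 0.1522]
eef_rot: [[-0.324, 0.946, -0.004], [0.946, 0.324, -0.001], [0.0, -0.004, -1.0]]
ft_force: [-5.8, -0.7, 4.2]
gripper_width: 0.201
gripper_force: 3.3
```

The stop is reached (force rising). Push slightly more, recentre, open and lift clear.

play_rows(
  motion=[
    {"tx": 0, "ty": 1.5, "tz": 0, "spin": 0, "fingers": 0.8},
    {"tx": 0, "ty": 0, "tz": 0, "spin": 0, "fingers": 0.8},
    {"tx": 0, "ty": -2, "tz": 0, "spin": 0, "fingers": 0.7},
    {"tx": 0, "ty": -2, "tz": 0, "spin": 0, "fingers": 0.6},
    {"tx": 0, "ty": 0, "tz": 0, "spin": 0, "fingers": 0.55},
    {"tx": 0, "ty": 0, "tz": -30, "spin": 0, "fingers": 0.55},
    {"tx": 0, "ty": 0, "tz": -50, "spin": 0, "fingers": 0.55},
    {"tx": -20, "ty": 0, "tz": -50, "spin": 0, "fingers": 0.55},
  ],
)

```text
time: 19.15
ee_pos: [0.5824, 0.0656, 0.2835]
eef_rot: [[-0.326, 0.945, -0.0], [0.945, 0.326, 0.001], [0.001, -0.0, -1.0]]
ft_force: [0.2, -0.4, 0.2]
gripper_width: 0.452
gripper_force: 0.0
```

play_rows(
  motion=[
    {"tx": -40, "ty": 0, "tz": -10, "spin": 0, "fingers": 0.55},
    {"tx": -40, "ty": 0, "tz": 0, "spin": 0, "fingers": 0.55},
    {"tx": -40, "ty": 0, "tz": 0, "spin": 0, "fingers": 0.55},
    {"tx": 0, "ty": 0, "tz": 0, "spin": 0, "fingers": 0.55},
    {"tx": 0, "ty": 0, "tz": 0, "spin": 0, "fingers": 0.55},
    {"tx": 0, "ty": 0, "tz": 0, "spin": 0, "fingers": 0.55},
    {"tx": 0, "ty": 0, "tz": 0, "spin": 0, "fingers": 0.55},
    {"tx": 0, "ty": 0, "tz": 0, "spin": 0, "fingers": 0.55},
  ],
)

```text
time: 20.15
ee_pos: [0.6213, -0.048, 0.2925]
eef_rot: [[-0.325, 0.946, 0.0], [0.946, 0.325, 0.0], [0.0, 0.0, -1.0]]
ft_force: [0.1, 0.4, -0.7]
gripper_width: 0.452
gripper_force: 0.0
```

Run:
```python
from fit import *
p=read_camera("wrist");save(p,"wrist7.png");X=cloud(p);s=observe()
k=blob(X,(.5752,.0835),.018,.092,.112);print("kpost",k);print("post",blob(X,(.633,.0534),.02,.08,.11))
if k[0] is not None:
    v=k[0][3:5]-[.5625,.1235];print("keeper rad",np.radians((np.degrees(np.arctan2(v[1],v[0]))-197.5)%360))
r=np.hypot(X[...,0]-.589,X[...,1]-.0396);z=X[(r>.03)&(r<.066)][:,2];print(np.percentile(z[(z>.05)&(z<.08)],[10,50,90]))
print(s["ee_pos"],s["time"],s["ft_force"],np.abs(s["qvel"]).max())
```

```text
kpost (array([0.5754, 0.0823, 0.1017, 0.575 , 0.0829, 0.0071]), 301)
post (array([0.6322, 0.0525, 0.0899, 0.6329, 0.0526, 0.0079]), 273)
keeper rad 1.5635442224943625
[0.0597 0.0608 0.062 ]
[ 0.6213 -0.0482  0.2925] 20.2 [-0.3157  0.5999  0.3862] 0.1648192537772184
```

View pics/wrist7.png

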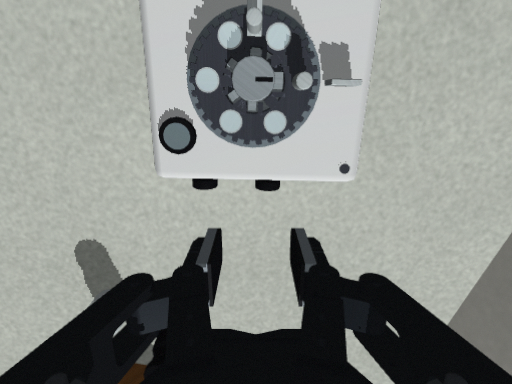

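The keeper (255,15) points at the hub over the rim at 1.56 rad. The disc is home and its post (304,80) is aligned with the fin. Handing in.

```bash
python3 -c "
from plant import *
print(job_done())"
```

```text
the job is handed in; nothing more can be done
None
```

I turned the disc until it keyed onto the splines, pressed it home, and swung the keeper closed to about 1.56 rad. The gripper is clear and the bystanders were not touched; the job is handed in at about 20 s, but no verdict was returned.

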